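Put the sanding plate away in the dust box

ROBOT

A 6-joint arm with a two-finger parallel gripper is mounted at the origin on the work surface. World frame = base frame: x ahead of the robot, y to its left, z up, the work surface at z = 0. Lengths are in m, angles in degrees, forces in N, time in s.
With the tool pointing down it reaches from about 0.4 to 0.825 m from the base axis. Payload 7 kg.
Tool frame: the origin (TCP) lies midway between the tips of the shut fingers; the grasp point (between the pads) lies 19 mm behind it; z points along the fingers, y is the direction in which the jaws open and shut (so a half turn about z gives the same grasp; the last joint's range is limited). The gripper opens to 88 mm and grips with 3 to 60 N. Pads are 19 mm wide; open, the fingers measure 130 mm over their backs; the gripper's body (78 mm by 193 mm) begins 47 mm behind the grasp point.
Start: joints at [-46.748, 20.546, 0.682, 0, -70.136, -16.507], TCP at [0.304, -0.603, 0.227] pointing down, gripper open.
Joint ranges: [-176.03, 176.03], [-82.01, 121.73], [-58.28, 71.71], [-173.87, 95.51], [-174.79, -0.11], [-173.66, 173.66]. Speed limits (degrees/s): [136.94, 136.94, 172.46, 180, 180, 180].

INTERFACE

Orientations are given as a 3x3 rotation matrix whose columns are the frame's x, y, z axes.
In Python, from rig import robot gives the robot as it stands. Calls block until the motion is done:
- robot.goto(position, orientation): joint-space move of the TCP to a pose.
- robot.servo_line(position, ori=None, speed=0.15): straight line of the TCP; ori=None keeps the orientation; speed is the mean speed in m/s.
- robot.movej(angles): joint-space move.
- robot.move_gripper(opening): opening from 0.0 (shut) to 1.0 (fully open); the grip force is fixed at half the most; returns when the fingers have stopped.
- robot.dwell(seconds).
- robot.ik(position, orientation): joint angles nearest the present ones, or None.
- robot.grab_frame(name): name is "scene" or "top" or "wrist"; returns (picture, depth): 480x640x3 uint8, red, green, blue; 480x640 float32, m along the optical axis (not along the pixel's ray), 0 where there is no reading.
- robot.camera_info(name): a dict with "vfov" (degrees; the focal length in pixels is half the picture's height over the tangent of half this angle, whatever the lens; pixels are square), "cx", "cy" (the principal point, pixels), "view" (4x4, takes a point from world to camera coordinates); the wrist camera has in their place "T_tool_cam" (4x4, takes a point from camera to tool coordinates, whose origin is the TCP and whose axes are the flange's). Camera axes: x right, y down, z forward; pixel columns grow to the right and rows downward; lengths in m; the calibration is good to about 2 mm. A picture is of the moment at which its call begins: read the wrist's pose just before it. camera_info takes no time and is no camera call.
A pose or a line that the arm cannot do raises robot.Unreachable and nothing moves.
- robot.job_done(): hands the job in, once; it reports no verdict.
Readings, each from a call of its own:
- robot.read_t(): time.
- robot.read_qpos(): joint angles.
- robot.read_qvel(): joint speeds.
- robot.read_effort(): joint torques, N m.
- robot.read_position(): TCP position.
- robot.read_tcp_rot(): TCP orientation.
- robot.read_force(): force on the tool from outside, world axes, zero at the start.
- robot.read_ft_torque(): the same for the moment, N m.
- robot.read_grip_width(): opening from 0.0 (shut) to 1.0 (fully open).
Only numpy, scipy, OpenCV 4.12 (cv2) and the standard library are available. Lean on these libraries where they do the work, as an engineer would, in place of code of your own. Each camera call takes 0.05 s, during which the arm holds its last target. There are 200 camera calls.

TASK

Slide the thin aluminium sanding plate across the downdraft sanding table to its open edge until one end clearly hangs over while it still lies flat on the table, so that it can be picked up there, and lay it flat inside the open plywood dust box without dropping it. Then close the box's spring flap fully, easing it down all the way instead of letting it slam. Leave the cork block and the tape roll where they are.

Things in the scene. Friction and masses are not known exactly. Their poses are not given: they have to be found in the camera images.
- plate_center (a point): Centre of the flat aluminium sanding plate: plain rectangle 150 mm long (its y axis) x 50 mm wide (x axis) x 3 mm thick, about 60 g, too thin to pick up well where it lies flat on the sanding table. At the start its y axis points roughly at the open edge (within about 20 degrees of the edge's y axis).
- plate_end_a (a point): Middle of the plate's end on its +y side, the end nearer to the open edge at the start (75 mm from its centre, half-way up its thickness).
- plate_end_b (a point): Middle of the plate's end on its -y side (75 mm from its centre).
- open_edge (a point): Middle of the open edge of the grey downdraft sanding table (fixed), on its top surface, 80 mm above the bench. y axis: level, outwards over the drop; x along the edge; z up. The flat top reaches from y = 0 back to -320 mm and over x = -150 to 150 mm; its other three sides have a rail 10 mm wide and 12 mm high. Dots on top are drawn. Outside it is bare bench, but for the tape roll.
- box_floor (a point): Centre of the inner floor of the fixed plywood dust box, 8 mm above the bench. The box is open above, outside 150 mm (x axis) x 240 mm (y axis, its long side) x 60 mm high, walls 8 mm: inside 134 x 224 mm, 52 mm deep. The flap is hinged along its +x wall, away from the robot.
- flap_hinge (a point): Middle of the flap's hinge axis, 64 mm above the bench above the box's +x wall; the axis runs along this point's y axis. At flap angle q the bar is at hinge + 190 mm x (-cos q along x, +sin q along z).
- flap_bar (a point): Middle of the flap's grip bar: a round steel bar 10 mm thick parallel to the hinge, 190 mm from it, carried 40 mm clear of the flap's free edge on two arms 12 mm wide, with 108 mm of free bar between them. It can be pinched from above with the fingers on either side, and turns between them as the flap moves.
- flap (a joint): Flap angle in rad: 0 shut (level on the box), 1.57 upright, up to 2.0 laid back. The plywood flap is 150 x 240 x 6 mm, 200 g with its bar. It starts laid back (1.8 to 1.95) and stays there by hinge friction; once brought forward of upright its spring and weight slam it shut unless it is held. Closing speed is negative.
- cork_block: Bystander: cork sanding block 55 x 110 x 30 mm lying on the sanding table; origin under its centre.
- tape_roll: Bystander: paper tape roll, 80 mm across and 36 mm high, lying on the bench; origin under its centre.
Things that resemble listed ones, but are neither listed nor needed, are in the scene too. Of the things that look like the part that bears plate_center, the middle-sized one is meant.

How it is judged (in metres and radians):
On the way, in this order (a step that is already met when the one before it is completed fails the run):
1. one end of the plate hangs at least 25 mm over the open edge of the sanding table while the plate lies flat on it, still (y of any of plate_end_a, plate_end_b in the frame of open_edge above 0.025 m and y of plate_center in the frame of open_edge below 0 m and z of plate_center in the frame of open_edge between -0.002 and 0.004 m and angle between plate_center's own z axis and vertical below 0.05 rad and linear speed of plate below 0.03 m/s), for 0.2 s.
2. the plate lies flat and released on the floor of the box, the flap still open (z of plate_center in the frame of box_floor below 0.008 m and x of plate_center in the frame of box_floor between -0.067 and 0.067 m and y of plate_center in the frame of box_floor between -0.112 and 0.112 m and angle between plate_center's own z axis and vertical below 0.1 rad and contact force between the fingers and plate below 0.05 N and value of joint flap above 1.2 rad), for 0.2 s.
At the end, for the whole second after the job is handed in: The plate lies flat (within 0.1 rad, its centre less than 8 mm above the inner floor) and at rest inside the dust box, and the flap is shut (angle under 0.04 rad) (z of plate_center in the frame of box_floor below 0.008 m and x of plate_center in the frame of box_floor between -0.067 and 0.067 m and y of plate_center in the frame of box_floor between -0.112 and 0.112 m and angle between plate_center's own z axis and vertical below 0.1 rad and linear speed of plate below 0.02 m/s and value of joint flap below 0.04 rad); the robot touches nothing.
It fails at once if the flap slams (closes faster than 3 rad/s) (velocity of joint flap below -3 rad/s).
It fails at once if the plate is dropped (faster than 0.8 m/s with no finger on it) (linear speed of plate above 0.8 m/s and contact force between the fingers and plate below 0.02 N).
It fails at once if the cork block or the tape roll is moved by more than 30 mm (distance of any of cork_block, tape_roll from where it was at the start of the episode above 0.03 m).
It also fails if it takes over 72 s, if anything falls off the work surface, if the arm or the gripper's body presses on something with over 40 N, if the wrist force passes 120 N, or if a joint passes its speed limit or range.

## Working session

There is one attempt and no reset: what is moved stays moved. The work goes in short steps, each a Python script; the robot and the scene stay as the last script left them, time stands still between calls to the robot, and variables do not carry over. Pictures are saved under pics/ and viewed, about 8 in all and at most 12, crops included, and the job is handed in when it is done.

```bash
ls; mkdir -p pics; cat > h.py <<'E'
from rig import robot
import numpy as np, cv2
def snap(n,save=None):
    T=None
    if n=="wrist": p=np.array(robot.read_position());R=np.array(robot.read_tcp_rot())
    im,d=robot.grab_frame(n); ci=robot.camera_info(n)
    if n=="wrist":
        M=np.eye(4);M[:3,:3]=R;M[:3,3]=p;C=M@np.array(ci["T_tool_cam"])
    else: C=np.linalg.inv(np.array(ci["view"]))
    f=240/np.tan(np.radians(ci["vfov"]/2))
    if save:
        cv2.imwrite(f"pics/{save}.png",im[:,:,::-1]); np.savez(f"pics/{save}.npz",im=im,d=d,C=C,f=f,c=(ci["cx"],ci["cy"]))
    return im,d,C,f,(ci["cx"],ci["cy"])
def load(s):
    z=np.load(f"pics/{s}.npz"); return z["im"],z["d"],z["C"],float(z["f"]),z["c"]
def pt(S,u,v,z=None):
    im,d,C,f,c=S
    r=np.array([(u-c[0])/f,(v-c[1])/f,1.])
    if z is None: k=np.median(d[int(v)-1:int(v)+2,int(u)-1:int(u)+2])
    else:
        w=C[:3,:3]@r; k=(z-C[2,3])/w[2]
    return (C[:3,:3]@r)*k+C[:3,3]
def down(yaw):  # tool z down, jaw (y) axis at angle yaw (deg) in world
    a=np.radians(yaw); y=np.array([np.cos(a),np.sin(a),0]); z=np.array([0,0,-1.]); return np.column_stack([np.cross(y,z),y,z])
E
python3 - <<'E'
from h import *
snap("top","top0");snap("scene","scene0")
a=cv2.imread("pics/top0.png");print(robot.camera_info("top"),robot.camera_info("scene"));print(robot.read_tcp_rot(),robot.read_t())
E
```

```text
pics
{'vfov': 43.03298245653916, 'cx': 328.21556298735885, 'cy': 228.61779780075153, 'view': array([[-0.02763339, -0.99942972, -0.0194072 , -0.17228275],
       [-0.98019593,  0.03089989, -0.19560456,  0.5197004 ],
       [ 0.19609269,  0.01361764, -0.9804908 ,  1.78072859],
       [ 0.        ,  0.        ,  0.        ,  1.        ]])} {'vfov': 55.32383224991756, 'cx': 315.4798183243496, 'cy': 233.09615995786098, 'view': array([[-0.74104073,  0.6714503 , -0.00362227,  0.51070628],
       [ 0.53757753,  0.59004348, -0.60237787, -0.10094158],
       [-0.4023295 , -0.44833379, -0.79820285,  1.31889348],
       [ 0.        ,  0.        ,  0.        ,  1.        ]])}
[[-8.93072854e-01 -4.49911387e-01 -7.87510060e-04]
 [-4.49912057e-01  8.93071962e-01  1.26928585e-03]
 [ 1.32236997e-04  1.48787501e-03 -9.99998884e-01]] 0.1
```

View pics/top0.png

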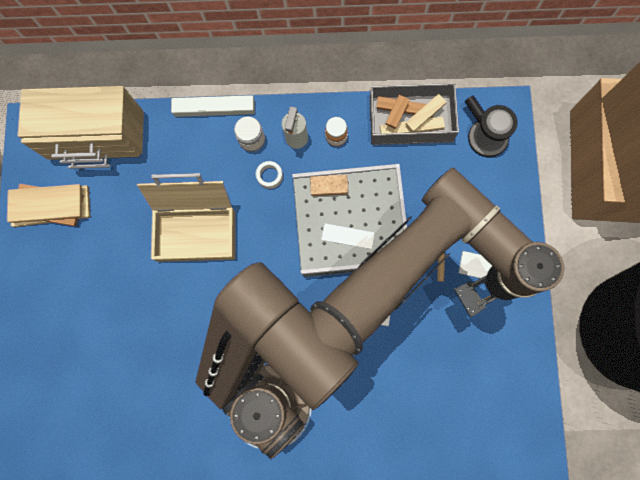

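View pics/scene0.png

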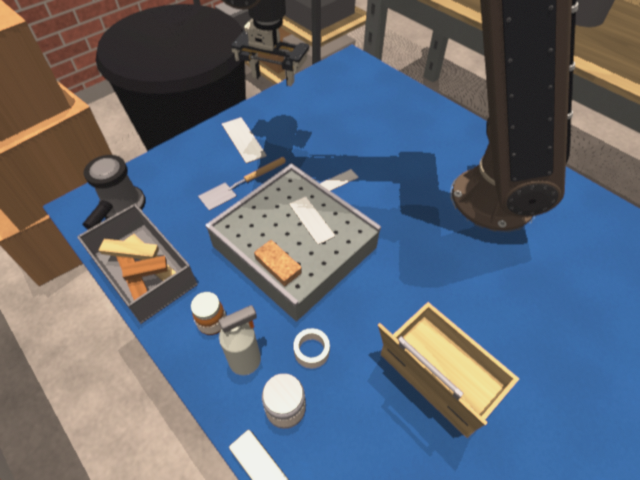

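```bash
python3 - <<'E'
from h import *
a=cv2.imread("pics/top0.png")[155:345,280:500];b=cv2.imread("pics/scene0.png")[105:315,190:400]
A=cv2.resize(a,(580,500),interpolation=3)
cv2.imwrite("pics/c1.png",np.vstack([cv2.resize(a,(440,380),interpolation=3)[:300],]) if 0 else np.hstack([cv2.resize(a,(440,380),interpolation=cv2.INTER_CUBIC),cv2.resize(b,(360,360),interpolation=cv2.INTER_CUBIC)[:380] if 0 else cv2.copyMakeBorder(cv2.resize(b,(360,360),interpolation=cv2.INTER_CUBIC),0,20,0,0,0)]))
S=load("top0")
for n,u,v in [("plate corners",323,227),("",321,242),("",375,236),("",370,249),("tbl TL",296,177),("BL",302,270),("TR",400,168),("cork",329,185),("box TL",153,209),("TR",233,207),("BR",233,259),("BL",152,261),("bar",175,177),("barR",200,177),("right plate",475,265)]: print(n,pt(S,u,v).round(3))
Q=load("scene0")
for n,u,v in [("plate",312,220),("far",242,140),("sm",342,180),("white",258,460),("bar",430,366)]: print(n,pt(Q,u,v).round(3))
E
```

```text
plate corners [ 0.514 -0.173  0.08 ]
 [ 0.469 -0.166  0.082]
 [ 0.482 -0.325  0.079]
 [ 0.443 -0.309  0.082]
tbl TL [ 0.666 -0.096  0.092]
BL [ 0.386 -0.109  0.091]
TR [ 0.71  -0.418  0.004]
cork [ 0.633 -0.194  0.11 ]
box TL [0.586 0.336 0.074]
TR [0.602 0.108 0.002]
BR [0.438 0.107 0.002]
BL [0.44  0.358 0.   ]
bar [0.633 0.225 0.245]
barR [0.632 0.158 0.239]
right plate [ 0.397 -0.629  0.003]
plate [ 0.483 -0.241  0.083]
far [ 0.387 -0.684  0.003]
sm [ 0.272 -0.343  0.002]
white [0.926 0.099 0.04 ]
bar [0.635 0.225 0.253]
```

View pics/c1.png

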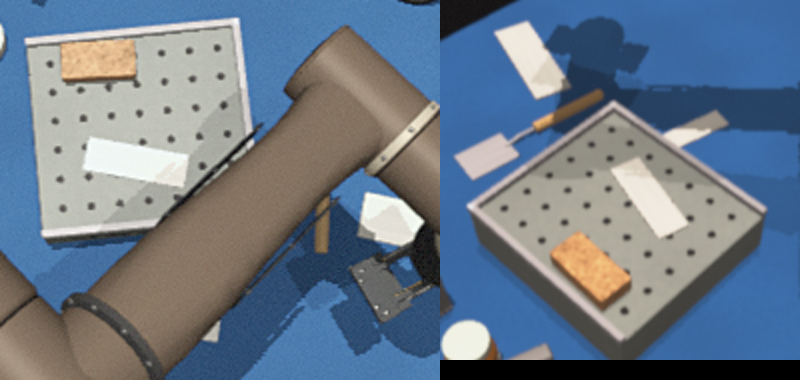

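```bash
python3 - <<'E'
from h import *
im,d,C,f,c=load("scene0")
v,u=np.mgrid[0:480,0:640]; P=np.stack([(u-c[0])/f*d,(v-c[1])/f*d,d],-1).reshape(-1,3)[d.ravel()>0]
P=P@C[:3,:3].T+C[:3,3]
R=np.array(robot.read_tcp_rot());t=np.array(robot.read_position())
L=(P-t)@R
m=(abs(L[:,0])<.12)&(abs(L[:,1])<.15)&(P[:,2]>.05)
L=L[m]
for z in np.arange(-.3,.01,.02):
    k=L[(L[:,2]>=z)&(L[:,2]<z+.02)]
    if len(k)>3: print(round(z,2),len(k),k[:,:2].min(0).round(3),k[:,:2].max(0).round(3))
print(robot.camera_info("wrist"))
# flap / box points from scene
m=(P[:,1]>.05)&(P[:,1]<.4)&(P[:,0]>.4)&(P[:,0]<.75)&(P[:,2]>.055)
Q=P[m]
for z in np.arange(.05,.27,.02):
    k=Q[(Q[:,2]>=z)&(Q[:,2]<z+.02)]
    if len(k)>3: print(round(z,2),len(k),k[:,:2].min(0).round(3),k[:,:2].max(0).round(3))
for x,y,w in [(.475,-.245,20)]: 
    for yaw in (0,10,20,-10): print(yaw, robot.ik([x,y,.35],down(90+yaw)))
print(robot.ik([.5,.23,.4],down(0)),robot.ik([.5,.23,.4],down(180)),robot.ik([.47,-.04,.3],down(0)))
E
```

```text
-0.26 51 [-0.051  0.009] [-0.023  0.043]
-0.24 239 [-0.05  -0.019] [0.008 0.049]
-0.22 298 [-0.052 -0.036] [0.016 0.048]
-0.2 138 [-0.05  -0.033] [0.01  0.049]
-0.18 334 [-0.044 -0.049] [0.018 0.04 ]
-0.16 120 [-0.042 -0.049] [0.021 0.019]
-0.14 233 [-0.028 -0.049] [0.027 0.02 ]
-0.12 870 [-0.044 -0.098] [0.038 0.099]
-0.1 502 [-0.045 -0.094] [0.035 0.098]
-0.08 195 [-0.044 -0.088] [0.036 0.091]
-0.06 83 [-0.018 -0.063] [0.01  0.067]
-0.04 105 [-0.016 -0.061] [0.011 0.064]
-0.02 94 [-0.016 -0.058] [0.012 0.061]
{'vfov': 67.01582299770163, 'cx': 317.69281420412045, 'cy': 239.12797308430814, 'T_tool_cam': array([[-4.86593860e-06, -9.61381231e-01, -2.75220146e-01,
         7.46929602e-02],
       [ 9.99999820e-01,  1.60559582e-04, -5.78536525e-04,
        -1.89632444e-04],
       [ 6.00383388e-04, -2.75220099e-01,  9.61381057e-01,
        -1.58290965e-01],
       [ 0.00000000e+00,  0.00000000e+00,  0.00000000e+00,
         1.00000000e+00]])}
0.05 1084 [0.434 0.103] [0.593 0.343]
0.07 177 [0.59  0.105] [0.596 0.342]
0.09 184 [0.596 0.105] [0.601 0.343]
0.11 195 [0.6   0.105] [0.606 0.343
[... 152 characters left out ...]
21 170 [0.621 0.105] [0.633 0.343]
0.23 80 [0.631 0.158] [0.64  0.289]
0.25 430 [0.63  0.158] [0.64  0.289]
0 [ -6.25367963   3.88179057  -4.92503813   0.         -81.1931713
 -83.74632037]
10 [ -6.25367963   3.88179057  -4.92503813   0.         -81.1931713
 -73.74632037]
20 [ -6.25367963   3.88179057  -4.92503813   0.         -81.1931713
 -63.74632037]
-10 [ -6.25367963   3.88179057  -4.92503813   0.         -81.1931713
 -93.74632037]
[-1.75692978e+02 -7.83502817e+01  2.54671243e+00  2.54444375e-14
 -1.70896994e+02 -4.30702159e+00] [ 45.09783886   5.02504045   2.54671243   0.         -87.52167198
 -45.09783886] [ 19.12786829  -1.55044044 -16.82573891   0.         -74.72470153
 160.87213171]
```

```bash
python3 - <<'E'
from h import *
robot.goto([.49,-.19,.36],down(101))
snap("wrist","w1");snap("top","top1");print(robot.read_t(),robot.read_position(),robot.read_force())
E
```

```text
1.925 [ 0.48986087 -0.19065351  0.35956638] [ 1.30608652 -0.33448885  0.67989839]
```

View pics/w1.png

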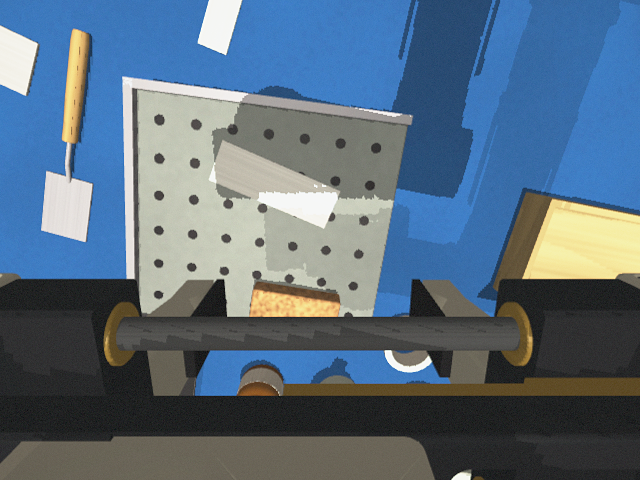

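```bash
python3 - <<'E'
from h import *
S=load("w1")
c=[pt(S,u,v,.083) for u,v in [(223,140),(341,190),(326,228),(209,180)]]
for p in c: print(p.round(4))
cen=np.mean(c,0);ax=(c[1]+c[2]-c[0]-c[3])/2;print("cen",cen,"ax",ax,np.linalg.norm(ax),np.linalg.norm(c[0]-c[3]),np.degrees(np.arctan2(ax[1],ax[0])))
for u,v,z in [(408,135,.08),(392,220,.08),(376,310,.08),(411,117,.092)]: print("edge",pt(S,u,v,z).round(4))
# other plates
print("small",[pt(S,u,v,.002).round(3) for u,v in [(209,0),(243,0),(228,54),(198,44)]])
T=load("top1");print("top sizes");a=cv2.resize(cv2.imread("pics/top1.png")[150:300,280:520],(800,500),interpolation=cv2.INTER_CUBIC);cv2.imwrite("pics/c2.png",a)
E
```

```text
[ 0.4425 -0.3118  0.083 ]
[ 0.4732 -0.1657  0.083 ]
[ 0.5228 -0.1741  0.083 ]
[ 0.4915 -0.3227  0.083 ]
cen [ 0.4825315  -0.24359524  0.083     ] ax [0.03098811 0.14736291 0.        ] 0.15058582053031433 0.050176732178353695 78.12461923254556
edge [ 0.3962 -0.1023  0.08  ]
edge [ 0.498  -0.0957  0.08  ]
edge [ 0.6212 -0.0865  0.08  ]
edge [ 0.3775 -0.1068  0.092 ]
small [array([ 0.283, -0.369,  0.002]), array([ 0.275, -0.327,  0.002]), array([ 0.339, -0.338,  0.002]), array([ 0.335, -0.377,  0.002])]
top sizes
```

View pics/c2.png

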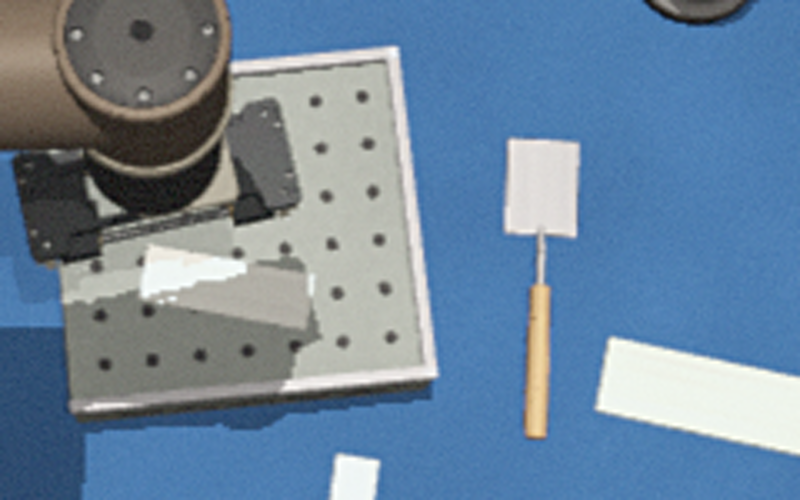

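```bash
cat > drag.py <<'E'
from h import *
ax=np.array([.2058,.9786,0]);cen=np.array([.4825,-.2436,0]);u=np.array([-.061,.998,0])
p=cen-.03*ax; R=down(78.1)
robot.move_gripper(.3)
robot.goto(p+[0,0,.11],R); robot.servo_line(p+[0,0,.088],R,.08)
f0=np.array(robot.read_force());print(f0,robot.read_t())
z=.085
for _ in range(16):
    robot.servo_line(p+[0,0,z],R,.02); f=np.array(robot.read_force())-f0
    if f[2]>7: break
    z-=.0005
print("contact",z,f,robot.read_position())
if f[2]>3:
    for k in range(1,7):
        robot.servo_line(p+u*.127*k/6+[0,0,z],R,.05); f=np.array(robot.read_force())-f0; print(f.round(1),np.round(robot.read_position(),4))
        if f[2]<4: z-=.0005
        if f[2]>18: z+=.0005
    robot.dwell(.4)
q=np.array(robot.read_position())
robot.servo_line(q+[0,0,.1],R,.1)
robot.dwell(.3)
robot.servo_line([.5,-.19,.33],R,.3)
snap("wrist","w2");print(robot.read_t())
E
python3 drag.py
```

```text
[0.94645353 0.08089837 0.46130311] 4.5
contact 0.0825 [-4.09036629  2.6388969   8.25213133] [ 0.4764223  -0.27298677  0.08329835]
[-1.2  0.8  7.5] [ 0.4759 -0.2517  0.0833]
[-1.6  0.6  7.6] [ 0.4747 -0.2307  0.0833]
[-1.1  0.5  7.2] [ 0.4734 -0.2095  0.0833]
[-1.8  0.5  8.2] [ 0.4721 -0.1884  0.0833]
[-1.7  0.2  8. ] [ 0.4708 -0.1672  0.0833]
[-1.9 -0.1  8.4] [ 0.4694 -0.1461  0.0833]
12.075
```

View pics/w2.png

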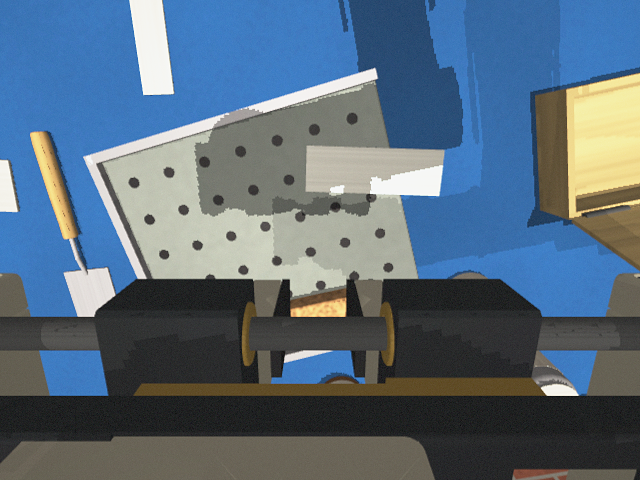

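```bash
cat > grasp.py <<'E'
from h import *
S=load("w2")
c=[pt(S,a,b,.083) for a,b in [(306,146),(444,150),(440,196),(305,192)]]
e=[pt(S,a,b,.08) for a,b in [(380,92),(418,275)]]
cen=np.mean(c,0);ax=(c[1]+c[2]-c[0]-c[3])/2;L=np.linalg.norm(ax);ax/=L
t=e[1]-e[0];t/=np.linalg.norm(t);u=np.array([-t[1],t[0],0])
yc=(cen-e[0])@u;ya=(cen+.075*ax-e[0])@u
yaw=np.degrees(np.arctan2(ax[1],ax[0]))
print(cen,L,yaw,"u",u,e,yc,ya)
d=(.034-yc)/(ax@u); g=cen+d*ax; g[2]=.0735; print("grip offset",d,g)
import sys
if len(sys.argv)>1:
    R=down(yaw+90)
    robot.move_gripper(.72)
    robot.goto(g+[0,0,.06],R);robot.servo_line(g,R,.08)
    print(robot.read_force(),robot.read_t())
    robot.move_gripper(0.0);print("w",robot.read_grip_width()*88)
    robot.dwell(.2);robot.servo_line(g+[0,0,.10],R,.08)
    print("w",robot.read_grip_width()*88,robot.read_t(),d,yaw)
    snap("scene","s2");snap("wrist","w3")
    A=cv2.imread("pics/s2.png")[80:330,200:480];cv2.imwrite("pics/c3.png",np.hstack([cv2.resize(A,(480,430),interpolation=cv2.INTER_CUBIC),cv2.copyMakeBorder(cv2.resize(cv2.imread("pics/w3.png"),(320,240)),0,190,0,0,0)]))
E
python3 grasp.py
```

```text
[ 0.47736279 -0.12241702  0.083     ] 0.15091326222352053 76.41051259129935 u [-0.05563647  0.99845109  0.        ] [array([ 0.39784187, -0.10211836,  0.08      ]), array([ 0.61053459, -0.09026653,  0.08      ])] -0.02469148870973046 0.04711546337976717
grip offset 0.06130132981752881 [ 0.49176638 -0.06283188  0.0735    ]
```

```bash
python3 grasp.py go
```

```text
[ 0.47736279 -0.12241702  0.083     ] 0.15091326222352053 76.41051259129935 u [-0.05563647  0.99845109  0.        ] [array([ 0.39784187, -0.10211836,  0.08      ]), array([ 0.61053459, -0.09026653,  0.08      ])] -0.02469148870973046 0.04711546337976717
grip offset 0.06130132981752881 [ 0.49176638 -0.06283188  0.0735    ]
[-0.16825199 -0.323289   -0.03476484] 14.9583
w 49.042727566518685
w 48.83885068558699 16.9667 0.06130132981752881 76.41051259129935
```

View pics/c3.png

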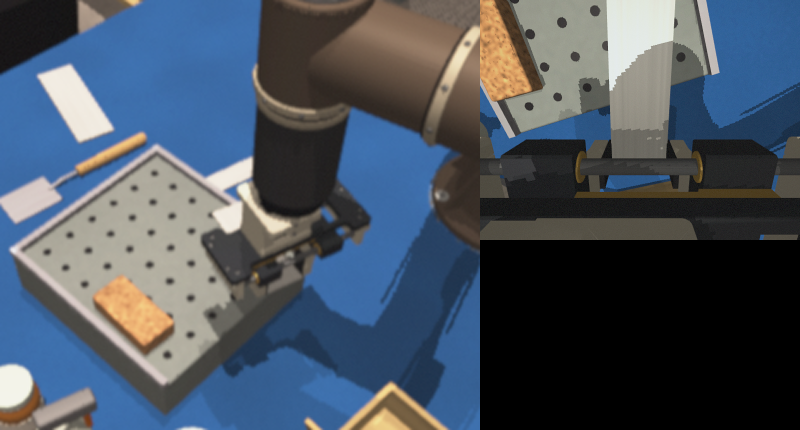

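```bash
cat > place.py <<'E'
from h import *
S=load("w3"); im,d,C,f,c=S
P=np.array([pt(S,u,v) for v in range(20,250,10) for u in range(1240//2//2+260-260+ 330-60,330+30,10)]) if 0 else np.array([pt(S,u,v) for v in range(20,240,10) for u in range(275,370,10)])
P=P[abs(P[:,2]-.18)<.04]
A=np.c_[P[:,:2],np.ones(len(P))];k=np.linalg.lstsq(A,P[:,2],rcond=None)[0];print(len(P),"slope",k,P[:,2].min(),P[:,2].max())
a=np.radians(8); z=np.array([np.sin(a),0,-np.cos(a)]);y=np.array([-np.cos(a),0,-np.sin(a)]);R=np.column_stack([np.cross(y,z),y,z])
print(robot.ik([.503,.285,.2],R),robot.ik([.503,.285,.02],R),robot.read_qpos())
robot.servo_line([.503,.285,.2],R,.2)
snap("scene","s3");snap("wrist","w4");print(robot.read_t(),robot.read_grip_width()*88)
A=cv2.imread("pics/s3.png")[200:460,330:580];cv2.imwrite("pics/c4.png",np.hstack([cv2.resize(A,(400,416),interpolation=cv2.INTER_CUBIC),cv2.copyMakeBorder(cv2.resize(cv2.imread("pics/w4.png"),(400,300)),0,116,0,0,0)]))
E
python3 place.py
```

```text
220 slope [0.00551557 0.01090782 0.18016465] 0.18028348229434257 0.18226011121319802
[ 53.20614748   8.48418336 -22.98183819   7.91979723 -53.98398719
 -57.61343718] [ 52.80330559  20.70762399 -36.85516579  13.54583915 -28.24942594
 -64.51520554] [ 1.54802535e+01  6.13337045e+00 -2.59054232e+01 -4.54681968e-03
 -5.80236000e+01 -2.90691294e+01]
19.0583 49.033056135117306
```

View pics/c4.png

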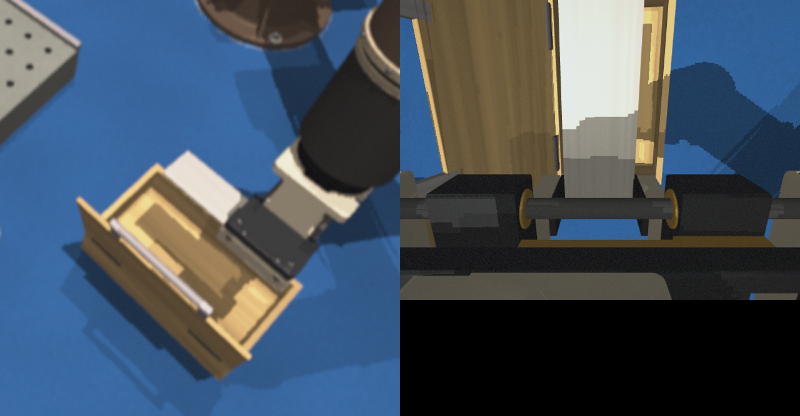

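```bash
python3 - <<'E'
from h import *
im,d,C,f,c=load("w4")
v,u=np.mgrid[0:480,0:640]; P=np.stack([(u-c[0])/f*d,(v-c[1])/f*d,d],-1).reshape(-1,3)[d.ravel()>0]@C[:3,:3].T+C[:3,3]
r=P[(abs(P[:,2]-.06)<.0025)]
q=r[(r[:,0]<.5)&(r[:,0]>.41)]
for lo,hi in [(.11,.15),(.15,.2),(.2,.25)]:
    k=q[(q[:,1]>lo)&(q[:,1]<hi)];print("rim -x",lo,len(k),np.percentile(k[:,0],[3,50,97]).round(4) if len(k) else "")
k=r[(r[:,0]>.45)&(r[:,0]<.58)];print("rim end y",len(k),np.percentile(k[:,1],[3,50,97]).round(4))
k=P[(P[:,0]>.44)&(P[:,0]<.48)&(P[:,1]>.12)&(P[:,1]<.3)&(P[:,2]<.03)];print("floor",len(k),np.median(k[:,2]),k[:,0].min())
k=P[(P[:,0]>.55)&(P[:,0]<.66)&(P[:,1]>.1)&(P[:,1]<.34)]
for z in np.arange(.06,.22,.02):
    m=k[abs(k[:,2]-z)<.004]
    if len(m): print("flap",z.round(2),np.median(m[:,0]).round(4), [np.median(m[abs(m[:,1]-yy)<.02][:,0]).round(4) for yy in (.13,.2)])
print(robot.read_position())
E
```

```text
rim -x 0.11 602 [0.436  0.4399 0.4437]
rim -x 0.15 852 [0.436  0.4399 0.4438]
rim -x 0.2 727 [0.436  0.4399 0.4437]
rim end y 1045 [0.1181 0.2083 0.3291]
floor 6717 0.008380462792176413 0.44353604128629076
flap 0.06 0.5797 [np.float64(0.5789), np.float64(0.5806)]
flap 0.08 0.5868 [np.float64(0.5868), np.float64(0.5868)]
flap 0.1 0.5921 [np.float64(0.592), np.float64(0.592)]
flap 0.12 0.5973 [np.float64(0.5973), np.float64(0.5973)]
flap 0.14 0.6026 [np.float64(0.6026), np.float64(0.6026)]
flap 0.16 0.6079 [np.float64(0.6079), np.float64(0.6079)]
flap 0.18 0.6131 [np.float64(0.6131), np.float64(0.6131)]
flap 0.2 0.6184 [np.float64(nan), np.float64(0.6184)]
[0.50310843 0.28429697 0.20004658]
  return _methods._mean(a, axis=axis, dtype=dtype,
  ret = ret.dtype.type(ret / rcount)
```

```bash
cat > place2.py <<'E'
from h import *
a=np.radians(10); z=np.array([np.sin(a),0,-np.cos(a)]);y=np.array([-np.cos(a),0,-np.sin(a)]);R=np.column_stack([np.cross(y,z),y,z])
robot.servo_line([.499,.285,.1],R,.12);f0=np.array(robot.read_force())
for zz in (.06,.035,.022):
    robot.servo_line([.499,.285,zz],R,.06);f=np.array(robot.read_force())-f0;print(zz,f.round(2))
    if np.linalg.norm(f)>8: break
robot.move_gripper(.62);robot.dwell(.3);print(robot.read_grip_width()*88)
p=np.array(robot.read_position())
robot.servo_line([p[0],p[1],.11],R,.08);robot.servo_line([.49,.285,.3],R,.2);robot.dwell(.1)
S=snap("wrist","w5");print(robot.read_t())
E
python3 place2.py
```

```text
0.06 [ 1.27 -0.21 -0.3 ]
0.035 [ 1.22  0.87 -0.18]
0.022 [1.22 0.64 0.5 ]
54.66033557682716
24.975
```

View pics/w5.png

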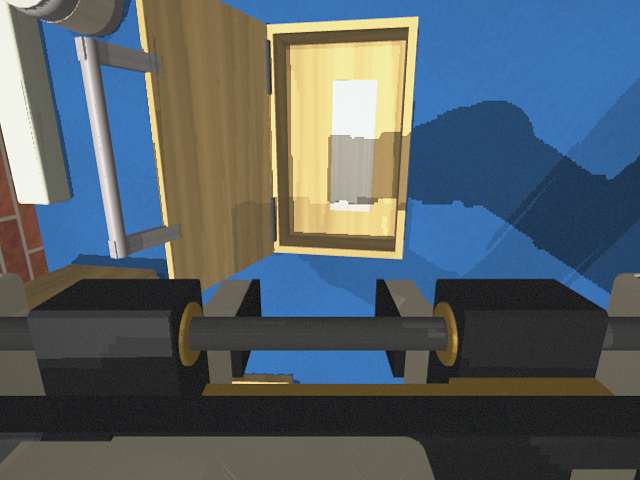

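```bash
cat > flap.py <<'E'
from h import *
S=load("w5")
for u,v in [(92,90),(100,148),(108,200)]: print("bar top",pt(S,u,v).round(4))
H=np.array([.586,.2235,.064]);R=down(180)
bar=lambda q:H+.19*np.array([-np.cos(q),0,np.sin(q)])-[0,0,.019]
for q in (1.829,1,.5,.0): print(q,bar(q).round(4),robot.ik(bar(q),R))
print(robot.read_qpos())
E
python3 flap.py
```

```text
bar top [0.6315 0.1842 0.2527]
bar top [0.6324 0.2171 0.2526]
bar top [0.6323 0.2491 0.2529]
1.829 [0.6345 0.2235 0.2287] [ 35.96947565  20.26671897   0.54896734   0.         -70.28224838
 -35.96947565]
1 [0.4833 0.2235 0.2049] [ 45.92715968   8.05093792 -19.09898184   0.         -62.85008024
 -45.92715968]
0.5 [0.4193 0.2235 0.1361] [ 51.87069228   6.40406274 -31.14149708   0.         -52.45444018
 -51.87069228]
0.0 [0.396  0.2235 0.045 ] [ 54.38840688  12.02860677 -39.73679601   0.         -38.23459722
 -54.38840688]
[ 55.62632663   2.73997227 -17.08166684   9.09267143 -64.90356122
 -59.10916009]
```

```bash
cat >> flap.py <<'E'
robot.move_gripper(.6)
robot.servo_line(bar(1.829)+[0,0,.09],R,.2);robot.servo_line(bar(1.829),R,.08)
f0=np.array(robot.read_force());robot.move_gripper(0.)
w=robot.read_grip_width()*88;print("w",w,np.array(robot.read_force())-f0,robot.read_t())
if w>4:
    for q in np.linspace(1.829,0,15)[1:]:
        robot.servo_line(bar(q),R,.08);f=np.array(robot.read_force())-f0
        print(q.round(2),f.round(1),round(robot.read_grip_width()*88,1))
        if np.linalg.norm(f)>35: print("STOP");break
    snap("scene","s5");print(robot.read_t(),robot.read_position())
E
python3 flap.py | tail -18
```

```text
[ 55.62632663   2.73997227 -17.08166684   9.09267143 -64.90356122
 -59.10916009]
w 9.18606190510975 [-0.57623807 -0.45781238 -0.02266645] 28.2417
1.7 [ 0.8 -0.3  0.6] 9.1
1.57 [-0.  -0.4  2.4] 8.8
1.44 [0.2 0.8 2.5] 8.8
1.31 [-0.1  2.9 -1.2] 8.9
1.18 [ 0.8  4.6 -4.9] 8.9
1.05 [ 1.4  4.2 -3.8] 9.2
0.91 [ 1.3  4.3 -4.1] 9.3
0.78 [ 2.6  4.2 -4.2] 8.8
0.65 [ 3.2  4.4 -3.8] 9.0
0.52 [ 3.2  4.7 -2.6] 8.6
0.39 [ 2.5  3.8 -1.2] 8.8
0.26 [ 2.   3.6 -1.7] 8.9
0.13 [ 2.1  4.9 -1.5] 8.7
0.0 [ 1.7  4.3 -0.5] 9.2
34.7083 [0.39590058 0.22357402 0.04430708]
```

```bash
cat > rel.py <<'E'
from h import *
f0=np.array(robot.read_force())
p=np.array([.396,.2235,.045]);R=down(180)
for dz in (.002,.004,.006):
    robot.servo_line(p-[0,0,dz],R,.02);f=np.array(robot.read_force())-f0;print(dz,f.round(1),np.round(robot.read_position(),4))
    if f[2]>5: break
robot.move_gripper(.35);robot.dwell(.3)
q=np.array(robot.read_position());robot.servo_line([q[0],q[1],.2],R,.1);robot.servo_line([.45,.0,.35],R,.25);robot.dwell(.1)
snap("scene","s6");S=snap("top","t6");print(robot.read_t(),robot.read_force())
im,d,C,f,c=load("s6")
v,u=np.mgrid[0:480,0:640]; P=np.stack([(u-c[0])/f*d,(v-c[1])/f*d,d],-1).reshape(-1,3)[d.ravel()>0]@C[:3,:3].T+C[:3,3]
m=P[(P[:,0]>.45)&(P[:,0]<.575)&(P[:,1]>.12)&(P[:,1]<.33)&(P[:,2]>.05)&(P[:,2]<.15)]
print(len(m),"flap plane",np.linalg.lstsq(np.c_[m[:,:2],np.ones(len(m))],m[:,2],rcond=None)[0],np.median(m[:,2]))
A=cv2.imread("pics/s6.png");cv2.imwrite("pics/s6v.png",A)
E
python3 rel.py
```

```text
0.002 [-1.5  1.1  0.1] [0.3959 0.2236 0.0428]
0.004 [-2.2  1.   1.8] [0.3959 0.2235 0.0409]
0.006 [-2.3  0.2  3.8] [0.396  0.2235 0.039 ]
39.5917 [-0.82379855  0.88616875 -0.55219035]
5765 flap plane [0.0140045  0.0004654  0.05932979] 0.06663963424711561
```

View pics/s6v.png

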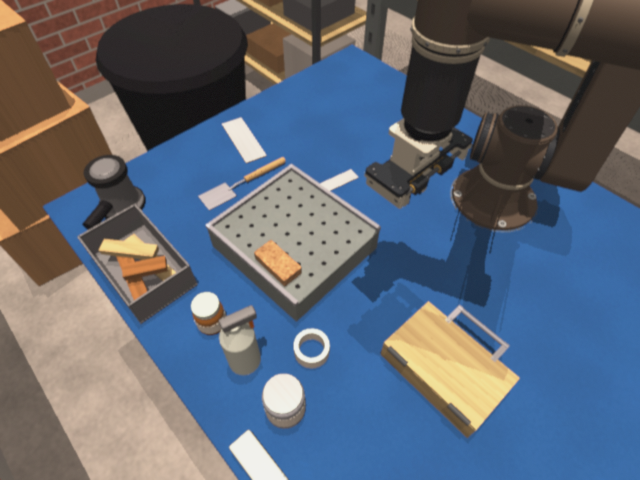

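```bash
python3 -c "
from h import *
robot.job_done();print(robot.read_t())"
```

```text
the job is handed in; nothing more can be done
the job is handed in; nothing more can be done
```

The job is done and handed in at about 40 s of the 72 s allowed. The plate lies in the dust box and the flap is shut. The system reports no verdict, so the checks below are my own.

- **Slide:** I pressed the plate with about 8 N and dragged it to the open edge. I measured about 47 mm of overhang, with the plate's centre about 25 mm inside the edge.
- **Pick and place:** I gripped the overhanging end across the plate's 50 mm width and carried it level. I released it just above the box floor, with the tool tilted 10° so it cleared the flap. The wrist picture then showed the plate lying flat on the floor with the flap open.
- **Flap:** I pinched the bar and led it through its whole arc in steps of about 25 mm at 0.08 m/s. Then I pressed it lightly shut and let go.
- **Last checks:** The flap is level to within about 0.014 rad, with its top at 66.6 mm as expected when shut. The gripper is clear of everything. The cork block and tape roll appear at the same pixels as at the start.
- **Not checked:** I could not see the plate again once the flap was closed.

No check failed or disagreed.

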